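# Release a ratchet end clamp and roll out the bar

### The arm

A 7-joint arm with a two-finger parallel gripper is mounted at the origin on a cart in front of the work surface, level with it; the furniture and walls round the work are solid. World frame = base frame: x ahead of the robot, y to its left, z up, the work surface at z = 0. Lengths are in m, angles in rad, forces in N, time in s.
With the tool pointing down it reaches from about 0.4 to 0.85 m from the base axis. Payload 4.5 kg.
Tool frame: the origin (TCP) lies at the very end of the fingers, on their centre line; the grasp point (between the pads) lies 19 mm behind it (r.grip_depth is the z of the grasp point in the tool frame, in m); z points along the fingers, y is the line along which they close (so a half turn about z gives the same grasp; the last joint's range is limited). The gripper opens to 88 mm and grips with 3 to 60 N. Pads are 18 mm wide; open, the fingers measure 123 mm over their backs; the gripper's body (75 mm by 187 mm) begins 45 mm behind the grasp point.
Start: joints at [-1.13, 0.689, -0.195, 1.565, 0.157, 0.902, -0.215], TCP at [0.247, 0.574, 0.239] pointing down, gripper open.
Joint ranges: [-3.01, 3.01], [-0.46, 2.08], [-1.47, 1.51], [0.13, 2.56], [-1, 4.14], [0.04, 2.09], [-2.66, 2.66]. Speed limits (rad/s): [2.57, 2.57, 3.14, 3.14, 3.14, 3.14, 3.14].

### API

Orientations are given as a unit quaternion [x, y, z, w].
In Python, from plant import r gives the robot as it stands.
- The arm moves only by the tool steer_hand, called after "Request:" in YAML: its name, and indented under it one key for each argument. Schema: {"type":"object","properties":{"rows":{"type":"array","items":{"type":"array","items":{"type":"array","items":{"type":"number"},"minItems":7,"maxItems":7},"minItems":1,"maxItems":10},"minItems":1,"maxItems":1},"grip_force":{"type":"number"},"only":{"type":"string"},"quiet":{"type":"boolean"},"lines":{"type":"string"}},"required":["rows"],"additionalProperties":false}. rows is a list that holds a single list of rows (three levels of brackets), with 1 to 10 rows, each of 7 numbers: the opening from 0.0 (shut) to 1.0 (fully open), then dx, dy, dz in mm, then a rotation vector rx, ry, rz in rad; each row is the pose to reach, as a shift and turn from the pose commanded when the call began, along the tool's axes at that moment; what a row does not reach only later rows make up. A row lasts 1/10 s, in which the tool goes at most 0.05 m and 0.15 rad, less where a joint would pass 70% of its speed; a pose out of reach is approached as far as the arm can. The fingers move at their own pace and stop on an object; grip_force is the grip in N (left out, the last holds). Time passes only in rows, so rows that do not move let the fingers close. The tool returns the time, the measured TCP pose, the force, the opening and the grip force at its end. only (a regular expression) keeps the lines of the reply that match it, lines (a string "A,B") keeps lines A to B, and quiet returns only ok. Input that does not fit is refused with a message, and nothing moves.
- r.get_state(): the state, without advancing time (a new reading comes with each control period).
- r.snapshot(name): name is "scene" or "top" or "wrist"; returns the picture (480x640x3 uint8, red, green, blue); there is no depth.
- r.camera_params(name): a dict with "fx", "fy", "cx", "cy" (pixels), "k1" (the pictures are not rectified: a ray, as slopes to the right and down, at radius r is drawn at 1 + k1 r^2 times it, then the intrinsics apply), "rvec" (rotation vector, rad) and "tvec" (3), from world to camera coordinates, as OpenCV has them. Camera axes: x right, y down, z forward; pixel columns grow to the right and rows downward; lengths in m; the calibration is good to about 2 mm. A picture is of the moment at which its call begins: read the wrist's pose just before it. camera_params takes no time and is no camera call; for the wrist camera it gives the pose at the moment of the call.
- r.finish_job(): hands the job in; it is judged then, once.
The state is a dict: "clock": time; "q": joint angles; "qd": joint speeds; "joint_torque": joint torques, N m; "tool_pos": TCP position; "eef_rot": TCP orientation; "contact_force": force on the tool from outside, world axes, zero at the start; "moment": the same for the moment, N m; "opening": opening from 0.0 (shut) to 1.0 (fully open); "finger_force": force on a finger pad.
Only numpy, scipy, OpenCV 4.12 (cv2) and the standard library are available. Lean on these libraries where they do the work, as an engineer would, in place of code of your own. Each camera call takes 0.05 s, during which the arm holds its last target. There are 200 camera calls.

### The job

Take the round bar out of the ratchet clamp: throw the pawl back off the toothed wheel so that it stays clear, then swing the lever over as far as it goes, which winds the wheel backward and draws the jaw off the bar. Then roll the bar over the bench, without lifting it, to the strip of tape, so that it lies at rest centred along the strip, and leave the pawl and the lever where you put them and the things lying round about undisturbed.

Things in the scene. Friction and masses are not known exactly. Their poses are not given: they have to be found in the camera images.
- clamp: grey steel ratchet clamp fixed to the bench, 375 mm long along its y, base plate 8 mm thick under the wheel end. Origin on the bench under the middle of the clamped bar; z up; y along the bar from jaw (-y) to end stop (+y); the bar rolls out to its -x side; a low rail (8 mm high, at x = 60 to 76 mm) lies on the +x side. Clamp positions below are in this frame, mm
- wheel_axis (a point): centre of the wheel shaft, at (0, -225, 70) in the clamp; the shaft runs along the clamp's x. Toothed steel wheel 88 mm across, 12 saw teeth, at x = 25 to 35. A rack under the shaft draws the jaw toward -y by 22 mm per rad of the wheel
- wheel (a joint): angle of wheel with lever, rad: 0 = clamped (start), 1.45 = fully backward, against a stop. Grows as the lever's top swings toward the clamp's +y; the pawl blocks this while it lies in the teeth. At 0 the lever leans 40 degrees from upright toward -y, at 1.45 it leans 43 degrees toward +y. It stays where it is left; takes about 3 to 6 N at the grip
- lever_grip (a point): middle of the lever's black round grip: 18 mm across, 60 mm long, parallel to the clamp's x, at x = -33 to -93, its axis 105 mm from the wheel axis; a flat arm at x = -25 to -35, 14 mm wide, joins it to the shaft. The space behind, in front of and above the grip is free
- pawl_pivot (a point): centre of the pawl's pivot pin, at (30, -160, 116) in the clamp, pin along x; pawl at x = 25 to 35. A post of the frame at x = 14 to 20 carries it, up to z = 124. The pawl is a bell crank: an arm 63 mm long toward -y into the teeth, and a thumb tab with a black ball that rises from the pivot, at the start leaning 20 degrees toward the wheel
- pawl (a joint): angle of the pawl, rad: 0 = arm in the teeth (start), 1.9 = thrown fully back on its stop, the tab level toward +y and the arm upright with its end at z = 180. It grows as the ball is pushed toward the clamp's +y. Past about 0.8 it falls back by itself and stays; let go below 0.5 it drops into the teeth again. Light, under 2 N at the ball
- pawl_ball (a point): centre of the black ball (20 mm across) at the end of the pawl's tab, 52 mm from the pivot; at the start at (30, -178, 165) in the clamp, free on its -y side above the wheel (top of the wheel at z = 114)
- jaw_face (a point): middle of the jaw's face, at (0, -76.5, 28) in the clamp at the start. The jaw is a dark steel slide 74 mm wide in x, up to 51 mm high. Two lips on it, 5 to 35 mm above the bench and 3 mm off the bar on either side, reach 16 mm along the bar, so that it cannot roll out until the jaw is drawn back
- end_stop (a point): middle of the fixed end stop's face, at (0, 76.5, 24) in the clamp; stop 60 mm wide in x, 45 mm high, flat
- bar: plain round aluminium bar, 45 mm diameter, 150 mm long, about 0.5 kg; origin in its middle on its axis, 22.5 mm above the bench as it lies; its own y runs along it, x and z turn with it as it rolls. At the start it lies between jaw and end stop. It rolls easily but soon comes to rest
- mark: flat strip of pale tape on the bench, 12 mm wide, 220 mm long, on the clamp's -x side, parallel to the clamped bar, 95 to 130 mm from it; origin in its middle, y along it. No height to speak of
- beaker: bystander, to be left alone: small open steel beaker, 50 mm across, 77 mm tall, standing beyond the end stop; origin under its middle
- disc: bystander, to be left alone: flat round wooden disc, 60 mm across, 18 mm tall, on the bench in front of the wheel end of the clamp; origin under its middle
- tape_roll: bystander, to be left alone: roll of masking tape lying flat, 104 mm across, 25 mm tall, to the +y side of the tape strip; origin under its middle
- driver: bystander, to be left alone: screwdriver with a red handle, 160 mm long, 27 mm thick, lying behind the clamp; origin under its middle

How it is judged:
By the outcome, as a careful person would: the job done as asked, in the order asked, and still so for the second after the job is handed in, with the robot touching nothing.
It also fails if it takes over 67 s, if anything falls off the work surface, if the arm or the gripper's body presses on something with over 40 N, if the wrist force passes 120 N, or if a joint passes its speed limit or range.

## Working session

There is one attempt and no reset: what is moved stays moved. The work goes in short steps, Python scripts to look and compute and a tool call to move; the robot and the scene stay as the last step left them, time stands still between calls to the robot, and variables do not carry over. Pictures are saved under pics/ and viewed, at most 12 in all, crops included, and the job is handed in when it is done.

```bash
ls; mkdir -p pics; python3 - <<'E'
from plant import r
import cv2
for n in("scene","top"):
    cv2.imwrite(f"pics/{n}0.png",r.snapshot(n)[:,:,::-1]); print(n,r.camera_params(n))
s=r.get_state();print(s["clock"],s["tool_pos"],s["eef_rot"])
E
```

```text
pics
plant.py
scene {'fx': 598.4256979394063, 'fy': 598.4256979394063, 'cx': 315.37780436034376, 'cy': 234.61450063680394, 'k1': -0.20738437163955745, 'rvec': array([ 2.3708401 , -0.71996735,  0.2468001 ]), 'tvec': array([-0.46798437,  0.31214857,  1.2539215 ])}
top {'fx': 564.3311313040151, 'fy': 564.3311313040151, 'cx': 320.7618375514338, 'cy': 238.62299230895, 'k1': -0.016183406251526533, 'rvec': array([ 2.15770847, -2.14976692,  0.16389176]), 'tvec': array([-0.02393271,  0.57142513,  1.09207723])}
0.1 [0.2470911  0.57348791 0.23799345] [ 2.01956448e-01  9.79394164e-01 -8.06512453e-04 -1.16804553e-04]
```

View pics/scene0.png

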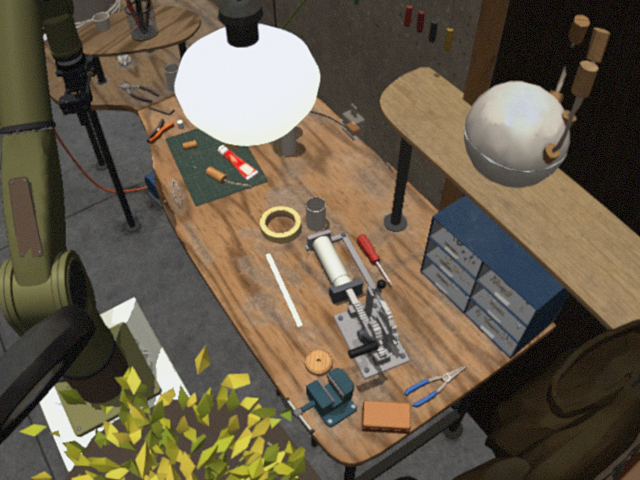

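View pics/top0.png

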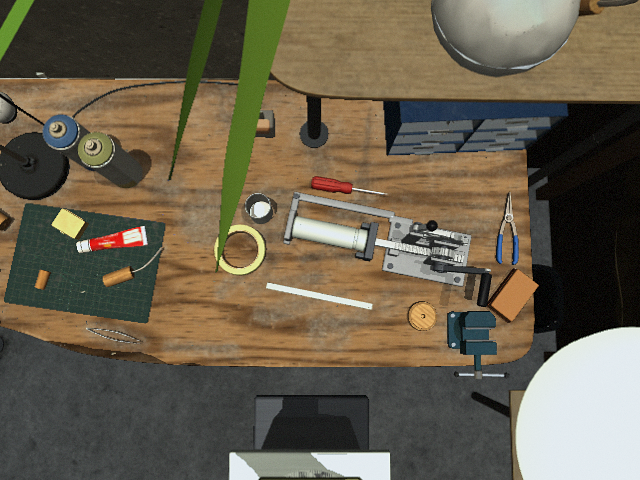

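The scene view shows the ball near (381,285), the grip at (350,351)-(376,346) and the tape at (268,254)-(299,325). In the top view the ball is near (432,226), the grip at (487,273)-(484,305) and the tape at (267,286)-(372,306). I'll crop in for accurate pixels.

```bash
cat > h.py <<'E'
import numpy as np, cv2
from scipy.spatial.transform import Rotation as R
from scipy.optimize import least_squares
from plant import r
def proj(P,c):
    P=np.atleast_2d(P)@R.from_rotvec(c["rvec"]).as_matrix().T+c["tvec"]
    s=P[:,:2]/P[:,2:]; s=s*(1+c["k1"]*(s**2).sum(1,keepdims=True))
    return s*[c["fx"],c["fy"]]+[c["cx"],c["cy"]]
def tri(obs,x0=(.6,0,.05)): # obs: list of (cam,px)
    o=least_squares(lambda p:np.concatenate([proj(p,c)[0]-u for c,u in obs]),x0); return o.x,np.abs(o.fun).max()
def onplane(c,u,z):
    return np.r_[least_squares(lambda p:proj([*p,z],c)[0]-u,(.6,0)).x,z]
def togo(target,st=None): # world displacement -> tool axes
    st=st or r.get_state(); return R.from_quat(st["eef_rot"]).inv().apply(np.array(target)-st["tool_pos"])
E
python3 - <<'E'
import cv2
a=cv2.imread("pics/top0.png")[180:330,250:510];cv2.imwrite("pics/top0c.png",cv2.resize(a,None,fx=3,fy=3,interpolation=2))
a=cv2.imread("pics/scene0.png")[190:390,240:440];cv2.imwrite("pics/scene0c.png",cv2.resize(a,None,fx=3,fy=3,interpolation=2))
E
```

```text
(no output)
```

View pics/top0c.png

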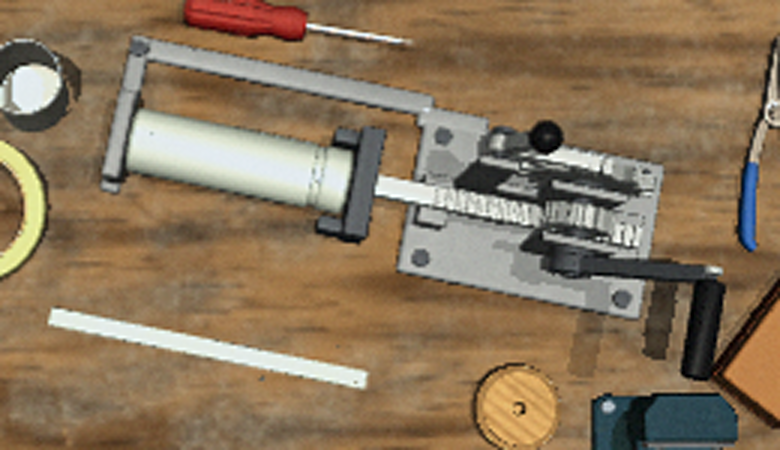

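View pics/scene0c.png

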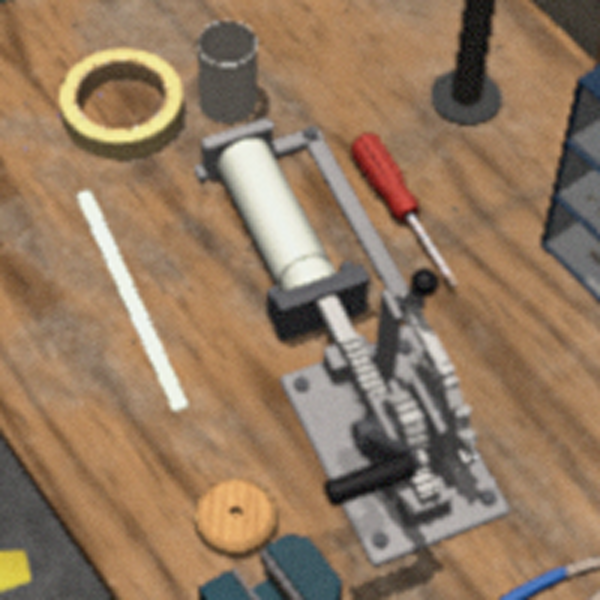

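Top crop: ball (546,137), grip (709,285)-(696,374), tape (50,316)-(367,380). Scene crop: ball (425,282), grip (408,468)-(333,490), tape (85,195)-(180,406). Next I'll triangulate these and fit the clamp pose.

```bash
cat > fit.py <<'E'
from h import *
T=r.camera_params("top");S=r.camera_params("scene")
t=lambda x,y:np.array([(x+.5)/3-.5+250,(y+.5)/3-.5+180]); s=lambda x,y:np.array([(x+.5)/3-.5+240,(y+.5)/3-.5+190])
pts={"ball":(t(546,137),s(425,282)),"gripN":(t(709,285),s(408,468)),"gripF":(t(696,374),s(333,490)),"tL":(t(50,316),s(85,195)),"tR":(t(367,380),s(180,406))}
W={}
for k,(a,b) in pts.items():
    W[k],e=tri([(T,a),(S,b)]);print(k,W[k].round(4),"err",e.round(2))
th=np.radians(40)
M={"ball":(.03,-.178,.165),"gripN":(-.033,-.225-.105*np.sin(th),.07+.105*np.cos(th)),"gripF":(-.093,-.225-.105*np.sin(th),.07+.105*np.cos(th))}
def w(p,m): return R.from_euler("z",p[2]).apply(m)+[p[0],p[1],0]
def f(p):
    o=[]
    for k in M: o+= [proj(w(p,M[k]),T)[0]-pts[k][0],proj(w(p,M[k]),S)[0]-pts[k][1]]
    for c,a in((T,t(240,161)),(S,s(275,212))): pass
    yaw=np.arctan2(*(lambda d:(-d[0],d[1]))(W["tL"]-W["tR"]))
    return np.r_[np.concatenate(o),200*(p[2]-yaw)]
o=least_squares(f,(.6,0,0));print("clamp",o.x.round(4),o.fun.round(1))
for k in M:print(k,w(o.x,M[k]).round(4))
tc=(W["tL"]+W["tR"])/2;print("mark in clamp",R.from_euler("z",-o.x[2]).apply(tc-[*o.x[:2],0]).round(4),"len",np.linalg.norm(W["tL"]-W["tR"]).round(4))
for n,m in dict(barL=(0,.075,.045),barR=(0,-.075,.045),stopc=(-.03,.0765,.045),jawc=(-.037,-.0765,.051)).items():
    print(n,w(o.x,m).round(4),((proj(w(o.x,m),T)[0]-[250,180]+.5)*3-.5).round(),((proj(w(o.x,m),S)[0]-[240,190]+.5)*3-.5).round())
E
python3 fit.py; python3 -c "
from h import *
s=r.get_state();print(R.from_quat(s['eef_rot']).as_matrix().round(3))"
```

```text
ball [ 0.5787 -0.2195  0.1638] err 0.22
gripN [ 0.4912 -0.3197  0.1454] err 0.54
gripF [ 0.4385 -0.3081  0.1528] err 0.03
tL [ 0.4812  0.0896 -0.0064] err 0.17
tR [ 0.4368 -0.1269  0.003 ] err 0.49
clamp [ 0.5848 -0.0397 -0.2016] [ 0.4  0.2  0.4 -0.2  0.5 -1.3  1.9 -2.1 -0.6  1.9 -1.7  1.3  0.1]
ball [ 0.5786 -0.2201  0.165 ]
gripN [ 0.4939 -0.3196  0.1504]
gripF [ 0.4352 -0.3076  0.1504]
mark in clamp [-0.1275 -0.0046 -0.0017] len 0.2212
barL [0.5999 0.0338 0.045 ] [130. 134.] [242. 137.]
barR [ 0.5698 -0.1132  0.045 ] [350. 179.] [318. 280.]
stopc [0.5708 0.0413 0.045 ] [119. 177.] [207. 147.]
jawc [ 0.5333 -0.1072  0.051 ] [343. 233.] [274. 292.]
[[-0.918  0.396 -0.001]
 [ 0.396  0.918 -0.002]
 [-0.    -0.002 -1.   ]]
```

```bash
cat >> h.py <<'E'
C=np.array([.5848,-.0397,-.2016])
def cw(m): return R.from_euler("z",C[2]).apply(m)+[C[0],C[1],0]
def wc(p): return R.from_euler("z",-C[2]).apply(np.array(p)-[C[0],C[1],0])
def rep(m,yaw=None): # clamp-frame target -> tool shift; yaw of tool x rel. to clamp x
    s=r.get_state(); X=R.from_quat(s["eef_rot"]).as_matrix()[:,0]; y=np.arctan2(X[1],X[0])-C[2]
    print("at clamp",wc(s["tool_pos"]).round(4),"yaw",np.degrees(y).round(2),"shift",togo(cw(m)).round(4),"rz",None if yaw is None else (y-np.radians(yaw)).round(3),"F",s["contact_force"].round(1),"t",round(s["clock"],2),"q",s["q"].round(2))
E
python3 - <<'E'
from h import *
T=r.camera_params("top");S=r.camera_params("scene")
print("sphere",tri([(T,(505,20)),(S,(516,120))]),"lamp",tri([(T,(600,415)),(S,(247,90))]))
# yaw from tape on plane, both cams
t=lambda x,y:((x+.5)/3-.5+250,(y+.5)/3-.5+180); s=lambda x,y:((x+.5)/3-.5+240,(y+.5)/3-.5+190)
for c,a,b in((T,t(50,316),t(367,380)),(S,s(85,195),s(180,406))):
    A=onplane(c,a,0);B=onplane(c,b,0);d=A-B;print("tape",wc((A+B)/2).round(4),np.linalg.norm(d).round(4),"yaw",np.arctan2(-d[0],d[1]).round(4))
# disc, roll, vise check
print("vise top",wc(onplane(T,t(665,410),.08)),"disc",wc(onplane(T,t(517,407),.018)))
rep((.03,-.22,.24),90)
E
```

```text
sphere (array([ 0.79349231, -0.25120888,  0.50486626]), np.float64(10.282264494803314)) lamp (array([ 0.34134099, -0.21346845,  0.74663682]), np.float64(7.5898536994661185))
tape [-0.1272 -0.0051  0.    ] 0.221 yaw -0.1951
tape [-0.1281 -0.006   0.    ] 0.2143 yaw -0.2012
vise top [-0.10998484 -0.29736637  0.08      ] disc [-0.12449443 -0.2160197   0.018     ]
at clamp [-0.4537  0.5331  0.238 ] yaw 168.25 shift [-0.6269 -0.6389 -0.0009] rz 1.366 F [-0.4 -0.3 -0.2] t 0.1 q [-1.13  0.69 -0.19  1.57  0.16  0.9  -0.22]
```

```bash
python3 - <<'E'
from h import *
T=r.camera_params("top");S=r.camera_params("scene")
for n,c in(("T",T),("S",S)):
    Rm=R.from_rotvec(c["rvec"]).as_matrix();print(n,"centre",(-Rm.T@c["tvec"]).round(3),"depth lamp",(Rm@[.34,-.21,.75]+c["tvec"])[2],"depth sph",(Rm@[.79,-.25,.5]+c["tvec"])[2])
g=cv2.imread("pics/top0.png",0)[300:,480:]
E
```

```text
T centre [ 0.413 -0.009  1.162] depth lamp 0.39949496867426015 depth sph 0.7105180711328707
S centre [ 0.093 -0.718  1.168] depth lamp 0.6775678647834416 depth sph 1.006043025064077
```
Lamp radius from top: 85/564*.4=.06; scene: 72/598*.68=.082. Discrepancy → z such that... Consistent if depth ratio = 72/85·.94... T radius maybe larger (circle bounds: left 515, top 328; right off image). If r=.08, top px radius=113 → centre (628,441). Then retriangulate: T (628,441): lamp shifts to y -.23, x .32. Roughly (0.33,-0.22,0.75) r .08, shade height: scene extents 25..143 vertical → ~±.07 → bottom z≈.68-.7. Probably centre of bulb z. Arm at azimuth -21° (tool) vs lamp -34°, r=.4; lateral distance at az -21: .4*sin13°=.09. Forearm at ~.55 height top .62. Marginally OK. For the lever grip start (azimuth -35°, r .53): forearm under lamp. r = .53, wrist z= .15+..., Hmm elbow raised when reaching nearer. Elbow r for r=.53? Redundancy (q3,q5) is controlled by steer solver. Approach carefully: Lever contact could be by pushing grip from its -y side toward +y with clamp x from -33 to -93. Arm contact force failure >40N "presses on something". Do the check as we move: contact forces & torque. Also can tilt the tool so that the wrist is away from the lamp. Lets get arm kinematics: fit? Not needed; the scene picture would show how arm relates to the lamp when at ball. Go on.

Units first: shifts go in mm. So -0.36 m is -360, -0.35 m is -350.

Request:
steer_hand:
  rows:
    - [[0,-350,-360,0,0,0,0.6],[0,-350,-360,0,0,0,0.6],[0,-350,-360,0,0,0,0.6],[0,-350,-360,0,0,0,0.6],[0,-350,-360,0,0,0,0.6],[0,-350,-360,0,0,0,0.6],[0,-350,-360,0,0,0,0.6],[0,-350,-360,0,0,0,0.6],[0,-350,-360,0,0,0,0.6],[0,-350,-360,0,0,0,0.6]]
  grip_force: 20

```text
clock: 1.1
tool_pos: [0.4258, 0.105, 0.2387]
eef_rot: [0.482, 0.876, 0.0, -0.0]
contact_force: [1.3, -0.1, -1.2]
opening: 0.115
finger_force: 0.0
```

```bash
python3 - <<'E'
from h import *
rep((.03,-.22,.24),90)
cv2.imwrite("pics/s1.png",r.snapshot("scene")[:,:,::-1])
E
```

```text
at clamp [-0.1848  0.1099  0.2387] yaw 133.89 shift [-0.3866 -0.074  -0.0014] rz 0.766 F [ 1.3 -0.1 -1.2] t 1.1 q [-0.28  0.45 -0.09  2.1   0.07  0.59  0.14]
```

View pics/s1.png

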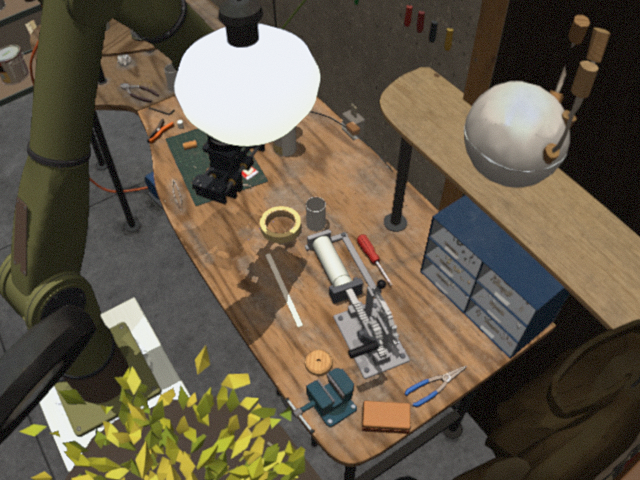

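```bash
python3 - <<'E'
from h import *
T=r.camera_params("top");S=r.camera_params("scene")
Rm=R.from_rotvec(S["rvec"]).as_matrix();Sc=-Rm.T@S["tvec"]
P0=onplane(S,(247,85),.75);d=(P0-Sc)
RT=R.from_rotvec(T["rvec"]).as_matrix()
for s in(.4,.6,.7,.8,.9,1,1.1,1.2):
    P=Sc+s*d;dz=(Rm@P+S["tvec"])[2];rad=70/598*dz;dt=(RT@P+T["tvec"])[2]
    print(s,P.round(3),"rad",rad.round(3),proj(P,T)[0].round(),"Trad",(rad/dt*564).round())
E
```

```text
0.4 [ 0.19  -0.513  1.001] rad 0.032 [1841.  983.] Trad 134.0
0.6 [ 0.239 -0.411  0.917] rad 0.048 [1266.  734.] Trad 121.0
0.7 [ 0.263 -0.36   0.876] rad 0.056 [1029.  627.] Trad 118.0
0.8 [ 0.287 -0.308  0.834] rad 0.064 [847. 545.] Trad 115.0
0.9 [ 0.311 -0.257  0.792] rad 0.071 [704. 480.] Trad 114.0
1 [ 0.336 -0.206  0.75 ] rad 0.079 [591. 428.] Trad 112.0
1.1 [ 0.36  -0.155  0.708] rad 0.087 [499. 386.] Trad 111.0
1.2 [ 0.384 -0.104  0.666] rad 0.095 [423. 352.] Trad 110.0
```

Behind the arm in this view, a lamp shade at (247,85) hangs near (0.33,-0.22,0.76). To keep the wrist and forearm away from it, I'll tilt the tool back toward the clamp's +y.

```bash
cat >> h.py <<'E'
def go(m,yaw,tilt): # clamp-frame TCP target (mm), tool x yaw (deg, clamp), tilt about clamp x (deg)
    s=r.get_state(); Rc=R.from_quat(s["eef_rot"])
    D=R.from_euler("z",C[2])*R.from_euler("x",tilt,degrees=True)*R.from_euler("z",yaw,degrees=True)*R.from_euler("x",180,degrees=True)
    m=np.array(m)/1e3
    print("at",(wc(s["tool_pos"])*1e3).round(1),"->",m*1e3,"shift",togo(cw(m),s).round(3),"rv",(Rc.inv()*D).as_rotvec().round(3),"F",s["contact_force"].round(1),"t",round(s["clock"],2),"op",s["opening"],"q",s["q"].round(2))
E
python3 - <<'E'
from h import *
go((30,-160,245),90,-25)
go((30,-208,235),90,-25)
E
```

```text
at [-179.9  100.2  238.6] -> [  30. -160.  245.] shift [-0.333 -0.024 -0.004] rv [ 0.164 -0.409  0.738] F [ 2.2 -4.7  0.1] t 1.15 op 0.06659842093854003 q [-0.27  0.45 -0.08  2.1   0.08  0.59  0.14]
at [-179.9  100.2  238.6] -> [  30. -208.  235.] shift [-0.368 -0.057  0.006] rv [ 0.164 -0.409  0.738] F [ 2.2 -4.7  0.1] t 1.15 op 0.06659842093854003 q [-0.27  0.45 -0.08  2.1   0.08  0.59  0.14]
```

Scaled: -0.33 m is -330, -0.02 m is -20.

Request:
steer_hand:
  rows:
    - [[0,-330,-20,-5,0.16,-0.41,0.74],[0,-330,-20,-5,0.16,-0.41,0.74],[0,-330,-20,-5,0.16,-0.41,0.74],[0,-330,-20,-5,0.16,-0.41,0.74],[0,-330,-20,-5,0.16,-0.41,0.74],[0,-330,-20,-5,0.16,-0.41,0.74],[0,-330,-20,-5,0.16,-0.41,0.74],[0,-330,-20,-5,0.16,-0.41,0.74],[0,-330,-20,-5,0.16,-0.41,0.74]]

```text
clock: 2.05
tool_pos: [0.5846, -0.1826, 0.243]
eef_rot: [0.753, 0.623, -0.164, 0.136]
contact_force: [0.2, 0.1, 0.1]
opening: 0.006
finger_force: 0.0
```

```bash
python3 - <<'E'
from h import *
go((30,-208,190),90,-25)
cv2.imwrite("pics/s2.png",r.snapshot("scene")[:,:,::-1])
E
```

```text
at [  28.4 -140.   243. ] -> [  30. -208.  190.] shift [-0.04   0.001  0.077] rv [ 0.006 -0.007  0.012] F [0.2 0.1 0.1] t 2.05 op 0.006363835114339772 q [-0.21  0.73  0.4   1.65  0.22  0.85 -0.24]
```

View pics/s2.png

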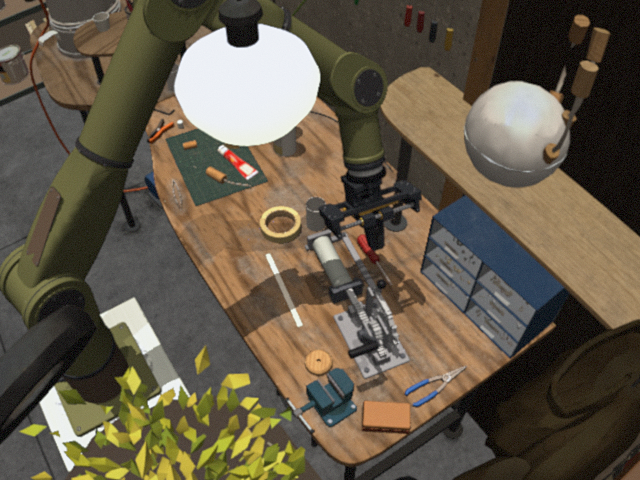

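The arm passes behind the lamp and its elbow is clear of it. The gripper is above the pawl at about (370,230).

Request:
steer_hand:
  rows:
    - [[0,0,0,0,0,0,0],[0,0,0,0,0,0,0]]
  quiet: true

```text
ok
```

```bash
python3 - <<'E'
from h import *
go((30,-208,195),90,-25)
E
```

```text
at [  28.4 -138.6  243.6] -> [  30. -208.  195.] shift [-0.043  0.     0.073] rv [ 0.008 -0.007  0.014] F [0.3 0.4 0.3] t 2.3 op 0.0051877040751861425 q [-0.22  0.73  0.4   1.65  0.22  0.85 -0.24]
```

Request:
steer_hand:
  rows:
    - [[0,-22,0,36,0,0,0],[0,-43,0,73,0.008,-0.007,0.014],[0,-43,0,73,0.008,-0.007,0.014],[0,-43,0,73,0.008,-0.007,0.014]]

```text
clock: 2.7
tool_pos: [0.5716, -0.2509, 0.1949]
eef_rot: [0.757, 0.616, -0.168, 0.136]
contact_force: [0.2, -0.0, 0.8]
opening: 0.004
finger_force: 0.0
```

```bash
python3 - <<'E'
from h import *
go((30,-208,172),90,-25);go((30,-180,170),90,-25);go((30,-145,160),90,-25)
E
```

```text
at [  29.4 -209.5  194.9] -> [  30. -208.  172.] shift [0.011 0.001 0.02 ] rv [-0.002  0.    -0.002] F [ 0.2 -0.   0.8] t 2.7 op 0.004143774753129601 q [-0.1   0.8   0.4   1.7   0.24  0.71 -0.2 ]
at [  29.4 -209.5  194.9] -> [  30. -180.  170.] shift [0.037 0.001 0.01 ] rv [-0.002  0.    -0.002] F [ 0.2 -0.   0.8] t 2.7 op 0.004143774753129601 q [-0.1   0.8   0.4   1.7   0.24  0.71 -0.2 ]
at [  29.4 -209.5  194.9] -> [  30. -145.  160.] shift [0.073 0.    0.004] rv [-0.002  0.    -0.002] F [ 0.2 -0.   0.8] t 2.7 op 0.004143774753129601 q [-0.1   0.8   0.4   1.7   0.24  0.71 -0.2 ]
```

Scaled: 0.081 m is 81, 0.006 m is 6.

Request:
steer_hand:
  rows:
    - [[0,11,0,20,0,0,0],[0,24,0,15,0,0,0],[0,37,0,10,0,0,0],[0,49,0,8,0,0,0],[0,61,0,6,0,0,0],[0,73,0,4,0,0,0],[0,81,0,6,0,0,0],[0,81,0,6,0,0,0]]

```text
clock: 3.5
tool_pos: [0.5867, -0.1796, 0.1544]
eef_rot: [0.756, 0.618, -0.168, 0.136]
contact_force: [1.2, -0.3, -0.4]
opening: 0.006
finger_force: 0.0
```

Request:
steer_hand:
  rows:
    - [[0,0,0,-40,0,0,0],[0,0,0,-80,0,0,0],[0,0,0,-80,0,0,0],[0,0,0,-80,0,0,0]]

```text
clock: 3.9
tool_pos: [0.5935, -0.1489, 0.2287]
eef_rot: [0.757, 0.616, -0.167, 0.137]
contact_force: [0.3, -0.2, -0.4]
opening: 0.004
finger_force: 0.0
```

```bash
python3 - <<'E'
from h import *
g=lambda n,a,b:cv2.resize(r.snapshot(n)[a[0]:a[1],b[0]:b[1],::-1],(400,400),interpolation=2)
cv2.imwrite("pics/s3.png",np.hstack([g("scene",(230,390),(300,460)),g("top",(160,320),(370,530))]))
go((-63,-200,245),180,-35)
E
```

```text
at [  29.2 -106.   227.2] -> [ -63. -200.  245.] shift [-0.093 -0.092  0.024] rv [ 0.133 -0.139 -1.569] F [-0.6  0.  -0.2] t 4.0 op 0.003839429375156894 q [-0.27  0.77  0.41  1.64  0.2   0.86 -0.3 ]
```

View pics/s3.png

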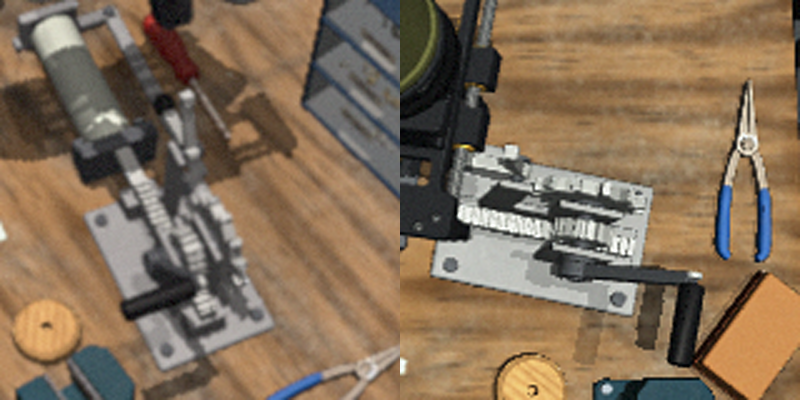

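The pawl is thrown back, with its ball level at about (165,103) and its arm upright. Next comes the lever grip.

```bash
python3 - <<'E'
from h import *
go((-63,-270,205),0,-25)
E
```

```text
at [  29.2 -106.   227.2] -> [ -63. -270.  205.] shift [-0.139 -0.092  0.09 ] rv [-1.000e-03  4.000e-03  1.568e+00] F [-0.6  0.  -0.2] t 4.0 op 0.003839429375156894 q [-0.27  0.77  0.41  1.64  0.2   0.86 -0.3 ]
```

Scaled: -0.139 m is -139, -0.125 m is -125.

Request:
steer_hand:
  rows:
    - [[0.5,-10,-30,0,0,0,0.15],[0.5,-30,-60,0,0,0,0.3],[0.5,-50,-90,0,0,0,0.45],[0.5,-70,-90,20,0,0,0.6],[0.5,-90,-90,40,0,0,0.75],[0.5,-110,-90,60,0,0,0.9],[0.5,-125,-90,80,0,0,1.05],[0.5,-139,-90,90,0,0,1.2],[0.5,-139,-90,90,0,0,1.35],[0.5,-139,-90,90,0,0,1.5]]

```text
clock: 5.0
tool_pos: [0.47, -0.2922, 0.2043]
eef_rot: [0.974, -0.069, -0.031, 0.215]
contact_force: [0.1, 0.2, 0.1]
opening: 0.499
finger_force: 0.0
```

Request:
steer_hand:
  rows:
    - [[0.5,0,0,0,0,0,0.07],[0.5,0,0,0,0,0,0.07]]

```text
clock: 5.2
tool_pos: [0.4707, -0.2914, 0.2043]
eef_rot: [0.971, -0.099, -0.024, 0.216]
contact_force: [-0.8, -0.6, 0.3]
opening: 0.502
finger_force: 0.0
```

```bash
python3 - <<'E'
from h import *
go((-63,-270,205),0,-25);go((-63,-299,136),0,-25)
E
```

```text
at [ -61.4 -269.4  204.3] -> [ -63. -270.  205.] shift [-0.002  0.001 -0.   ] rv [ 0.002  0.004 -0.002] F [-0.8 -0.6  0.3] t 5.2 op 0.5018299882035637 q [-0.24  0.81  0.81  1.97 -0.26  0.49 -1.18]
at [ -61.4 -269.4  204.3] -> [ -63. -299.  136.] shift [-0.001 -0.002  0.074] rv [ 0.002  0.004 -0.002] F [-0.8 -0.6  0.3] t 5.2 op 0.5018299882035637 q [-0.24  0.81  0.81  1.97 -0.26  0.49 -1.18]
```

Go down onto the grip and close lightly.

Request:
steer_hand:
  rows:
    - [[0.5,0,0,30,0,0,0],[0.5,0,-1,55,0,0,0],[0.5,0,-2,74,0,0,0],[0.5,0,-2,74,0,0,0]]
  grip_force: 12

```text
clock: 5.6
tool_pos: [0.4637, -0.3202, 0.1352]
eef_rot: [0.971, -0.099, -0.025, 0.215]
contact_force: [-1.0, 0.6, 0.4]
opening: 0.5
finger_force: 0.0
```

Request:
steer_hand:
  rows:
    - [[0,0,0,0,0,0,0],[0,0,0,0,0,0,0],[0,0,0,0,0,0,0],[0,0,0,0,0,0,0],[0,0,0,0,0,0,0]]
  grip_force: 12

```text
clock: 6.1
tool_pos: [0.4668, -0.3189, 0.1377]
eef_rot: [0.971, -0.098, -0.021, 0.215]
contact_force: [1.7, 4.0, 3.8]
opening: 0.198
finger_force: 12.0
```

```bash
python3 - <<'E'
from h import *
for a in (-40,-26,-12,2,16,30,43,47):
    t=np.radians(a); d=np.radians(-25)
    print(a,end=" ");go((-63,-225+105*np.sin(t)-6.8,70+105*np.cos(t)-14.5),0,-25)
E
```

```text
-40 at [ -59.7 -297.2  137.7] -> [ -63.         -299.29269902  135.93466653] shift [-0.003  0.001  0.002] rv [-0.    -0.001 -0.   ] F [1.7 4.  3.8] t 6.1 op 0.1983420863454039 q [-0.12  0.9   0.7   2.   -0.31  0.32 -1.14]
-26 at [ -59.7 -297.2  137.7] -> [ -63.         -277.82897041  149.87337486] shift [-0.003 -0.012 -0.019] rv [-0.    -0.001 -0.   ] F [1.7 4.  3.8] t 6.1 op 0.1983420863454039 q [-0.12  0.9   0.7   2.   -0.31  0.32 -1.14]
-12 at [ -59.7 -297.2  137.7] -> [ -63.         -253.63072754  158.20549808] shift [-0.003 -0.031 -0.037] rv [-0.    -0.001 -0.   ] F [1.7 4.  3.8] t 6.1 op 0.1983420863454039 q [-0.12  0.9   0.7   2.   -0.31  0.32 -1.14]
2 at [ -59.7 -297.2  137.7] -> [ -63.         -228.13555285  160.43603684] shift [-0.003 -0.053 -0.05 ] rv [-0.    -0.001 -0.   ] F 
[... 268 characters left out ...]
.12  0.9   0.7   2.   -0.31  0.32 -1.14]
30 at [ -59.7 -297.2  137.7] -> [ -63.        -179.3        146.4326674] shift [-0.003 -0.103 -0.058] rv [-0.    -0.001 -0.   ] F [1.7 4.  3.8] t 6.1 op 0.1983420863454039 q [-0.12  0.9   0.7   2.   -0.31  0.32 -1.14]
43 at [ -59.7 -297.2  137.7] -> [ -63.         -160.19017219  132.29213867] shift [-0.003 -0.126 -0.053] rv [-0.    -0.001 -0.   ] F [1.7 4.  3.8] t 6.1 op 0.1983420863454039 q [-0.12  0.9   0.7   2.   -0.31  0.32 -1.14]
47 at [ -59.7 -297.2  137.7] -> [ -63.         -155.00786133  127.10982781] shift [-0.003 -0.133 -0.05 ] rv [-0.    -0.001 -0.   ] F [1.7 4.  3.8] t 6.1 op 0.1983420863454039 q [-0.12  0.9   0.7   2.   -0.31  0.32 -1.14]
```

Scaled: -0.053 m is -53, -0.05 m is -50.

Request:
steer_hand:
  rows:
    - [[0,0,-5,-10,0,0,0],[0,0,-12,-19,0,0,0],[0,0,-21,-29,0,0,0],[0,0,-31,-37,0,0,0],[0,0,-42,-44,0,0,0],[0,0,-53,-50,0,0,0],[0,0,-53,-50,0,0,0]]

```text
clock: 6.8
tool_pos: [0.4803, -0.2541, 0.164]
eef_rot: [0.971, -0.1, -0.02, 0.218]
contact_force: [-2.3, 0.9, 16.8]
opening: 0.2
finger_force: 12.0
```

```bash
python3 - <<'E'
from h import *
for a in (16,30,43,47):
    t=np.radians(a)
    print(a,end=" ");go((-60,-225+105*np.sin(t)-6.8,70+105*np.cos(t)-14.5),0,-25)
E
```

```text
16 at [ -59.5 -231.   164. ] -> [ -60.         -202.85807764  156.43247807] shift [-0.001 -0.029 -0.005] rv [ 0.006 -0.003 -0.004] F [-2.3  0.9 16.8] t 6.8 op 0.1997273905798436 q [-0.29  0.87  0.78  2.   -0.32  0.42 -1.22]
30 at [ -59.5 -231.   164. ] -> [ -60.        -179.3        146.4326674] shift [-0.001 -0.054 -0.006] rv [ 0.006 -0.003 -0.004] F [-2.3  0.9 16.8] t 6.8 op 0.1997273905798436 q [-0.29  0.87  0.78  2.   -0.32  0.42 -1.22]
43 at [ -59.5 -231.   164. ] -> [ -60.         -160.19017219  132.29213867] shift [-0.001 -0.078 -0.002] rv [ 0.006 -0.003 -0.004] F [-2.3  0.9 16.8] t 6.8 op 0.1997273905798436 q [-0.29  0.87  0.78  2.   -0.32  0.42 -1.22]
47 at [ -59.5 -231.   164. ] -> [ -60.         -155.00786133  127.10982781] shift [-0.001 -0.084  0.001] rv [ 0.006 -0.003 -0.004] F [-2.3  0.9 16.8] t 6.8 op 0.1997273905798436 q [-0.29  0.87  0.78  2.   -0.32  0.42 -1.22]
```

Units first: shifts go in mm. So -0.078 m is -78, -0.066 m is -66.

Request:
steer_hand:
  rows:
    - [[0,0,-14,-8,0,0,0],[0,0,-29,-10,0,0,0],[0,0,-41,-11,0,0,0],[0,0,-54,-11,0,0,0],[0,0,-66,-9,0,0,0],[0,0,-78,-6,0,0,0],[0,0,-78,-6,0,0,0]]

```text
clock: 7.5
tool_pos: [0.495, -0.1823, 0.1342]
eef_rot: [0.971, -0.099, -0.021, 0.218]
contact_force: [-0.5, -5.4, 8.4]
opening: 0.199
finger_force: 12.0
```

```bash
python3 - <<'E'
from h import *
for a in (43,47):
    t=np.radians(a)
    print(a,end=" ");go((-60,-225+105*np.sin(t)-6.8,70+105*np.cos(t)-14.5),0,-25)
E
```

```text
43 at [ -59.4 -157.7  134.2] -> [ -60.         -160.19017219  132.29213867] shift [-0.001  0.001  0.003] rv [ 0.005 -0.002 -0.003] F [-0.5 -5.4  8.4] t 7.5 op 0.1994919889663869 q [-0.42  0.94  0.77  2.01 -0.37  0.43 -1.32]
47 at [ -59.4 -157.7  134.2] -> [ -60.         -155.00786133  127.10982781] shift [-0.001 -0.005  0.005] rv [ 0.005 -0.002 -0.003] F [-0.5 -5.4  8.4] t 7.5 op 0.1994919889663869 q [-0.42  0.94  0.77  2.01 -0.37  0.43 -1.32]
```

Scaled: -0.005 m is -5, 0.003 m is 3.

Request:
steer_hand:
  rows:
    - [[0,0,-5,2,0,0,0],[0,0,-8,3,0,0,0],[0,0,-8,3,0,0,0]]

```text
clock: 7.8
tool_pos: [0.4955, -0.1825, 0.1317]
eef_rot: [0.97, -0.102, -0.02, 0.221]
contact_force: [-4.6, -15.4, 23.5]
opening: 0.214
finger_force: 12.1
```

Request:
steer_hand:
  rows:
    - [[0.5,0,0,0,0,0,0],[0.5,0,0,0,0,0,0],[0.5,0,0,-30,0,0,0],[0.5,0,0,-70,0,0,0],[0.5,0,0,-110,0,0,0],[0.5,0,0,-110,0,0,0]]

```text
clock: 8.4
tool_pos: [0.5082, -0.1263, 0.2287]
eef_rot: [0.972, -0.097, -0.019, 0.215]
contact_force: [0.7, -0.2, 0.5]
opening: 0.499
finger_force: 0.0
```

```bash
python3 - <<'E'
from h import *
g=lambda n,a,b:cv2.resize(r.snapshot(n)[a[0]:a[1],b[0]:b[1],::-1],(400,400),interpolation=2)
cv2.imwrite("pics/s4.png",np.hstack([g("scene",(220,380),(290,450)),g("top",(170,330),(270,430))]))
go((0,0,130),90,0)
E
```

```text
at [ -60.3 -101.7  225.7] -> [  0.   0. 130.] shift [ 0.06  -0.133  0.044] rv [ 0.341  0.342 -1.543] F [-0.5  0.8 -1. ] t 8.5 op 0.4946747469053634 q [-0.6   0.83  0.92  1.92 -0.3   0.7  -1.39]
```

View pics/s4.png

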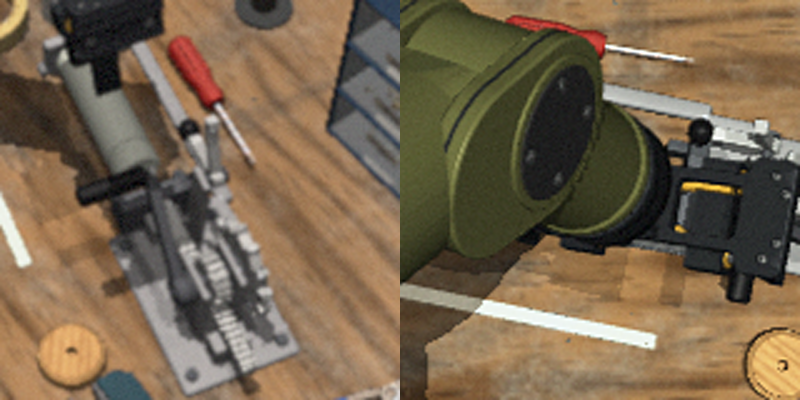

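The lever is over against its stop and the pawl ball is still back, at about (190,128). Now for the bar.

Scaled: -0.07 m is -70, -0.133 m is -133.

Request:
steer_hand:
  rows:
    - [[0.75,0,-20,-10,0.03,0.03,-0.14],[0.75,10,-40,-10,0.06,0.06,-0.28],[0.75,20,-70,0,0.1,0.1,-0.42],[0.75,30,-100,0,0.13,0.13,-0.56],[0.75,40,-130,10,0.16,0.16,-0.7],[0.75,60,-133,20,0.19,0.19,-0.84],[0.75,60,-133,30,0.22,0.22,-0.98],[0.75,60,-133,40,0.25,0.25,-1.12],[0.75,60,-133,44,0.28,0.28,-1.26],[0.75,60,-133,44,0.31,0.31,-1.4]]
  grip_force: 8

```text
clock: 9.5
tool_pos: [0.582, -0.0415, 0.1278]
eef_rot: [0.817, 0.576, -0.004, 0.02]
contact_force: [0.6, 0.5, -0.4]
opening: 0.748
finger_force: 0.0
```

Request:
steer_hand:
  rows:
    - [[0.75,0,0,0,0,0,-0.1],[0.75,0,0,0,0,0,-0.1]]

```text
clock: 9.7
tool_pos: [0.583, -0.0418, 0.1285]
eef_rot: [0.789, 0.614, -0.005, 0.021]
contact_force: [-0.2, 0.4, -0.2]
opening: 0.747
finger_force: 0.0
```

```bash
python3 - <<'E'
from h import *
go((0,0,130),90,0)
E
```

```text
at [ -1.3  -2.4 128.5] -> [  0.   0. 130.] shift [ 0.002  0.001 -0.002] rv [ 0.026  0.034 -0.047] F [-0.2  0.4 -0.2] t 9.7 op 0.7474417713081184 q [-0.07  0.78  0.07  1.81 -0.02  0.53 -0.25]
```

Scaled: 0.116 m is 116, 0.1 m is 100.

Request:
steer_hand:
  rows:
    - [[0.75,2,1,0,0.026,0.034,-0.047],[0.75,2,1,40,0.026,0.034,-0.047],[0.75,2,1,80,0.026,0.034,-0.047],[0.75,2,1,100,0.026,0.034,-0.047],[0.75,2,1,116,0.026,0.034,-0.047],[0.75,2,1,116,0.026,0.034,-0.047],[0.61,2,1,116,0.026,0.034,-0.047],[0.61,2,1,116,0.026,0.034,-0.047]]

```text
clock: 10.5
tool_pos: [0.5891, -0.0439, 0.0153]
eef_rot: [0.774, 0.633, 0.002, 0.002]
contact_force: [-0.7, -0.2, 0.5]
opening: 0.616
finger_force: 0.0
```

```bash
python3 - <<'E'
from h import *
go((-127.5,-5,14),90,0)
E
```

```text
at [ 5.1 -3.3 15.3] -> [-127.5   -5.    14. ] shift [-0.001 -0.133  0.001] rv [0.005 0.    0.002] F [-0.7 -0.2  0.5] t 10.5 op 0.6162460669570874 q [-0.01  0.97  0.01  1.81 -0.02  0.35 -0.19]
```

Request:
steer_hand:
  rows:
    - [[0.61,0,-4,1,0,0,0],[0.61,0,-10,1,0,0,0],[0.61,0,-18,1,0,0,0],[0.61,0,-26,1,0,0,0],[0.61,0,-34,1,0,0,0],[0.61,0,-42,1,0,0,0],[0.61,0,-50,1,0,0,0],[0.61,0,-58,1,0,0,0],[0.61,0,-66,1,0,0,0],[0.61,0,-73,1,0,0,0]]

```text
clock: 11.5
tool_pos: [0.5161, -0.0295, 0.0129]
eef_rot: [0.774, 0.633, 0.001, 0.002]
contact_force: [0.3, -0.2, 0.2]
opening: 0.61
finger_force: 0.0
```

```bash
python3 - <<'E'
from h import *
go((-127.5,-5,14),90,0)
E
```

```text
at [-69.3  -3.8  12.9] -> [-127.5   -5.    14. ] shift [-0.001 -0.058 -0.001] rv [0.003 0.001 0.002] F [ 0.3 -0.2  0.2] t 11.5 op 0.6095987254532246 q [-0.04  0.94  0.01  2.03 -0.03  0.17 -0.21]
```

Scaled: -0.03 m is -30, -0.057 m is -57.

Request:
steer_hand:
  rows:
    - [[0.61,0,-8,0,0,0,0],[0.61,0,-16,0,0,0,0],[0.61,0,-24,0,0,0,0],[0.61,0,-30,0,0,0,0],[0.61,0,-36,0,0,0,0],[0.61,0,-42,0,0,0,0],[0.61,0,-48,0,0,0,0],[0.61,0,-53,0,0,0,0],[0.61,0,-57,0,0,0,0],[0.61,0,-57,0,0,0,0]]

```text
clock: 12.5
tool_pos: [0.4644, -0.0183, 0.0155]
eef_rot: [0.774, 0.633, -0.001, -0.0]
contact_force: [0.2, -1.0, -0.8]
opening: 0.612
finger_force: 0.0
```

```bash
python3 - <<'E'
from h import *
go((-127.5,-5,14),90,0)
cv2.imwrite("pics/t5.png",r.snapshot("top")[:,:,::-1]);cv2.imwrite("pics/s5.png",r.snapshot("scene")[:,:,::-1])
E
```

```text
at [-122.3   -3.2   15.5] -> [-127.5   -5.    14. ] shift [-0.002 -0.005  0.002] rv [-0.002  0.001  0.002] F [ 0.2 -1.  -0.8] t 12.5 op 0.6120496477743332 q [-0.05  0.92 -0.01  2.18  0.18  0.04 -0.44]
```

Request:
steer_hand:
  rows:
    - [[0.61,-1,-2,0,0.06,0,0],[0.61,-1,-4,0,0.12,0,0],[0.61,-1,-6,0,0.12,0,0],[0.61,-1,-6,0,0.12,0,0],[0.4,-1,-6,0,0.12,0,0],[0.4,-1,-6,0,0.12,0,0],[0.4,-1,-6,0,0.12,0,0],[0.4,-1,-6,0,0.12,0,0]]
  grip_force: 3

```text
clock: 13.4
tool_pos: [0.4581, -0.0182, 0.0154]
eef_rot: [0.772, 0.632, -0.04, -0.047]
contact_force: [0.1, 0.3, -0.2]
opening: 0.509
finger_force: 3.0
```

```bash
python3 - <<'E'
from h import *
go((-127.5,-5,14),90,0)
cv2.imwrite("pics/s6.png",np.vstack([np.hstack([cv2.resize(r.snapshot(n)[a:a+150,b:b+200,::-1],(400,300),interpolation=2) for n,a,b in(("top",210,220),("scene",200,230))])]))
E
```

```text
at [-128.4   -4.3   15.4] -> [-127.5   -5.    14. ] shift [-0.001  0.001  0.001] rv [-0.123  0.002  0.003] F [ 0.1  0.3 -0.2] t 13.4 op 0.5091266144842803 q [ 0.01  0.93 -0.09  2.08  0.18  0.25 -0.42]
```

View pics/s6.png

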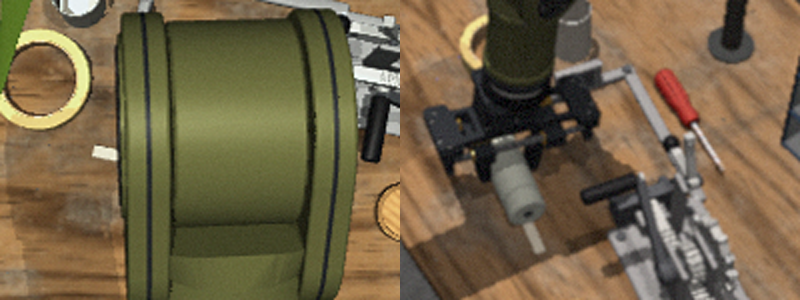

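The bar lies over the tape between the fingers. I'll release it, clear the view and measure.

Request:
steer_hand:
  rows:
    - [[0.7,0,0,0,0,0,0],[0.7,0,0,0,0,0,0],[0.7,0,0,-20,0,0,0],[0.7,0,0,-60,0,0,0],[0.7,0,0,-110,0,0,0],[0.7,0,0,-160,0,0,0],[0.7,50,0,-180,0,0,0],[0.7,100,0,-180,0,0,0],[0.7,150,0,-180,0,0,0],[0.7,200,0,-180,0,0,0]]

```text
clock: 14.5
tool_pos: [0.5193, 0.1717, 0.1942]
eef_rot: [0.773, 0.632, -0.039, -0.047]
contact_force: [1.4, -1.2, 0.0]
opening: 0.702
finger_force: 0.0
```

Request:
steer_hand:
  rows:
    - [[0.7,50,0,0,0,0,0],[0.7,100,0,0,0,0,0],[0.7,150,0,0,0,0,0],[0.7,200,0,0,0,0,0],[0.7,200,0,0,0,0,0]]

```text
clock: 15.0
tool_pos: [0.5562, 0.376, 0.193]
eef_rot: [0.769, 0.636, -0.037, -0.05]
contact_force: [-0.3, 0.5, -0.3]
opening: 0.698
finger_force: 0.0
```

```bash
python3 - <<'E'
from h import *
go((-127.5,-5,150),90,0)
T=r.snapshot("top");S=r.snapshot("scene")
cv2.imwrite("pics/t7.png",T[:,:,::-1]);cv2.imwrite("pics/sc7.png",S[:,:,::-1])
cv2.imwrite("pics/v7.png",np.hstack([cv2.resize(T[230:330,255:385,::-1],None,fx=3,fy=3,interpolation=2),cv2.resize(S[235:335,245:375,::-1],None,fx=3,fy=3,interpolation=2)]))
E
```

```text
at [-111.3  401.5  193. ] -> [-127.5   -5.   150. ] shift [-0.407 -0.016  0.043] rv [-0.125 -0.006  0.012] F [-0.3  0.5 -0.3] t 15.0 op 0.6983825485236541 q [-0.54  0.84 -0.15  1.36  0.02  1.02 -0.85]
```

View pics/v7.png

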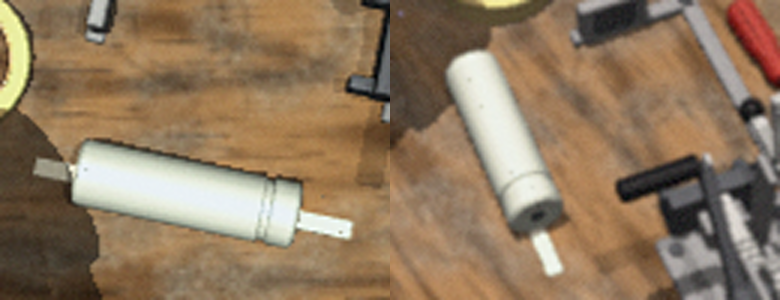

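The top crop shows the bar at (72-301, 142-246) lying on the strip, with the tape ends at (36,167) and (350,228) showing at both sides. I'll fit the bar pose from its silhouette.

```bash
cat > bar.py <<'E'
from h import *
import sys
f=sys.argv[1]; T=r.camera_params("top")
k=4
I=cv2.imread(f)[230:330,255:385]; I=cv2.resize(I,None,fx=k,fy=k,interpolation=2)
hsv=cv2.cvtColor(I,cv2.COLOR_BGR2HSV); m=((hsv[...,1]<75)&(hsv[...,2]>120)).astype(np.uint8)
m=cv2.morphologyEx(cv2.morphologyEx(m,cv2.MORPH_CLOSE,np.ones((17,17))),cv2.MORPH_OPEN,cv2.getStructuringElement(cv2.MORPH_ELLIPSE,(45,45)))
n,l,s,c=cv2.connectedComponentsWithStats(m); i=min(range(1,n),key=lambda i:np.hypot(*(c[i]-[187*k/3,194*k/3])))
m=(l==i).astype(np.uint8)
a=np.linspace(0,2*np.pi,60)
def model(p):
    pts=np.array([[22.5e-3*np.cos(t),e,22.5e-3*(1+np.sin(t))] for e in(-.075,.075) for t in a])
    u=proj(R.from_euler("z",p[2]).apply(pts)+[p[0],p[1],0],T)
    h=cv2.convexHull((((u-[255,230]+.5)*k-.5)*16).astype(np.int32)); z=np.zeros(m.shape,np.uint8); cv2.fillPoly(z,[h],1,shift=4); return z
from scipy.optimize import minimize
o=minimize(lambda p:float((model(p)!=m).sum()),[*cw((-.128,-.004,0))[:2],C[2]],method="Nelder-Mead",options=dict(initial_simplex=[[*(np.r_[cw((-.128,-.004,0))[:2],C[2]]+d)] for d in([0,0,0],[.006,0,0],[0,.006,0],[0,0,.05])]))
print("mask",m.sum(),"mismatch",o.fun,"bar world",o.x.round(4),"clamp",wc([*o.x[:2],0]).round(4),"rel yaw deg",np.degrees(o.x[2]-C[2]).round(2))
t=lambda x,y:((x+.5)/3-.5+255,(y+.5)/3-.5+230)
A=onplane(T,t(36,167),0);B=onplane(T,t(350,228),0);d=A-B
yaw=np.arctan2(-d[0],d[1]);M=(A+B)/2;print("tape",wc(M).round(4),"len",np.linalg.norm(d).round(4),"yaw",yaw.round(4))
print("bar in mark (mm)",(R.from_euler("z",-yaw).apply([*(o.x[:2]-M[:2]),0])*1e3).round(1),np.degrees(o.x[2]-yaw).round(2))
E
python3 bar.py pics/t7.png
```

```text
mask 25565 mismatch 2494.0 bar world [ 0.4595 -0.0141 -0.2066] clamp [-0.1279  0.      0.    ] rel yaw deg -0.29
tape [-0.127  -0.0047  0.    ] len 0.2186 yaw -0.1878
bar in mark (mm) [-0.9  4.7  0. ] -1.08
```

The bar is within 1 mm across the strip but about 5 mm too far toward +y along it. I'll re-grip it lightly and slide it along, without lifting.

```bash
python3 - <<'E'
from h import *
go((-128,0,14.5),90,0)
E
```

```text
at [-108.   393.3  192.6] -> [-128.     0.    14.5] shift [-0.393  0.     0.18 ] rv [-0.123  0.002  0.005] F [ 0.4 -1.2 -0.5] t 15.1 op 0.7042072740940656 q [-0.54  0.84 -0.15  1.37  0.02  1.02 -0.85]
```

Scaled: -0.393 m is -393, -0.35 m is -350.

Request:
steer_hand:
  rows:
    - [[0.72,-50,0,0,0,0,0],[0.72,-100,0,0,0,0,0],[0.72,-150,0,0,0,0,0],[0.72,-200,0,0,0,0,0],[0.72,-250,0,0,0,0,0],[0.72,-300,0,0,0,0,0],[0.72,-350,0,0,0,0,0],[0.72,-393,0,30,0,0,0],[0.72,-393,0,60,0,0,0],[0.72,-393,0,60,0,0,0]]
  grip_force: 3

```text
clock: 16.1
tool_pos: [0.4695, -0.0213, 0.1325]
eef_rot: [0.774, 0.63, -0.043, -0.049]
contact_force: [-0.7, -0.0, -0.0]
opening: 0.722
finger_force: 0.0
```

```bash
python3 - <<'E'
from h import *
go((-128,0,14.5),90,0)
E
```

```text
at [-116.6   -5.1  132.5] -> [-128.     0.    14.5] shift [0.006 0.004 0.119] rv [-0.13   0.005 -0.004] F [-0.7 -0.  -0. ] t 16.1 op 0.7223588999202952 q [ 0.06  0.72 -0.15  2.    0.14  0.56 -0.39]
```

Scaled: 0.119 m is 119, 0.1 m is 100.

Request:
steer_hand:
  rows:
    - [[0.72,5,4,30,0,0,-0.01],[0.72,5,4,70,0,0,-0.01],[0.72,5,4,100,0,0,-0.01],[0.72,5,4,119,0,0,-0.01],[0.72,5,4,119,0,0,-0.01],[0.4,5,4,119,0,0,-0.01],[0.4,5,4,119,0,0,-0.01],[0.4,5,4,119,0,0,-0.01],[0.4,5,4,119,0,0,-0.01]]
  grip_force: 3

```text
clock: 17.0
tool_pos: [0.465, -0.0108, 0.017]
eef_rot: [0.769, 0.636, -0.038, -0.047]
contact_force: [0.1, 1.5, 3.8]
opening: 0.508
finger_force: 3.0
```

```bash
python3 - <<'E'
from h import *
go((-128,0,14.5),90,0)
E
```

```text
at [-123.2    4.3   17. ] -> [-128.     0.    14.5] shift [-0.004 -0.005  0.003] rv [-0.121  0.001  0.012] F [0.1 1.5 3.8] t 17.0 op 0.5081764445395905 q [ 0.    0.93 -0.1   2.06  0.18  0.27 -0.43]
```

Request:
steer_hand:
  rows:
    - [[0.4,0,-2,0,0,0,0],[0.4,-2,-5,0,0,0,0],[0.4,-4,-5,0,0,0,0],[0.4,-5.5,-5,0,0,0,0],[0.4,-5.5,-5,0,0,0,0],[0.4,-5.5,-5,0,0,0,0]]
  grip_force: 8

```text
clock: 17.6
tool_pos: [0.4592, -0.0137, 0.0169]
eef_rot: [0.769, 0.637, -0.038, -0.047]
contact_force: [2.7, 4.8, 8.0]
opening: 0.509
finger_force: 8.0
```

```bash
python3 - <<'E'
from h import *
go((-128,-1,14.5),90,0)
E
```

```text
at [-128.3    0.4   16.9] -> [-128.    -1.    14.5] shift [-0.001  0.001  0.002] rv [-0.121 -0.002  0.014] F [2.7 4.8 8. ] t 17.6 op 0.5092077503029213 q [ 0.01  0.93 -0.1   2.08  0.19  0.25 -0.42]
```

Request:
steer_hand:
  rows:
    - [[0.4,-1,0.5,0,0,0,0],[0.4,-1,0.5,0,0,0,0],[0.72,-1,0.5,0,0,0,0],[0.72,-1,0.5,0,0,0,0],[0.72,-1,0.5,-20,0,0,0],[0.72,-1,0,-60,0,0,0],[0.72,0,0,-110,0,0,0],[0.72,0,0,-160,0,0,0],[0.72,50,0,-180,0,0,0],[0.72,100,0,-180,0,0,0]]

```text
clock: 18.6
tool_pos: [0.4998, 0.0734, 0.1977]
eef_rot: [0.772, 0.633, -0.038, -0.045]
contact_force: [0.3, 0.1, -1.2]
opening: 0.725
finger_force: 0.0
```

Request:
steer_hand:
  rows:
    - [[0.7,50,0,0,0,0,0],[0.7,100,0,0,0,0,0],[0.7,150,0,0,0,0,0],[0.7,200,0,0,0,0,0],[0.7,250,0,0,0,0,0],[0.7,300,0,0,0,0,0],[0.7,300,0,0,0,0,0],[0.7,300,0,0,0,0,0]]

```text
clock: 19.4
tool_pos: [0.5533, 0.3699, 0.1934]
eef_rot: [0.769, 0.637, -0.041, -0.047]
contact_force: [0.5, -1.0, 0.2]
opening: 0.701
finger_force: 0.0
```

```bash
python3 - <<'E'
from h import *
T=r.snapshot("top");S=r.snapshot("scene")
cv2.imwrite("pics/t8.png",T[:,:,::-1])
cv2.imwrite("pics/v8.png",np.hstack([cv2.resize(T[160:330,200:500,::-1],None,fx=1.6,fy=1.6,interpolation=2),cv2.resize(S[190:360,240:440,::-1],None,fx=1.6,fy=1.6,interpolation=2)]))
E
python3 bar.py pics/t8.png
```

```text
mask 25620 mismatch 2452.0 bar world [ 0.4602 -0.0188 -0.2041] clamp [-0.1262 -0.0045  0.    ] rel yaw deg -0.14
tape [-0.127  -0.0047  0.    ] len 0.2186 yaw -0.1878
bar in mark (mm) [0.7 0.1 0. ] -0.94
```

View pics/v8.png

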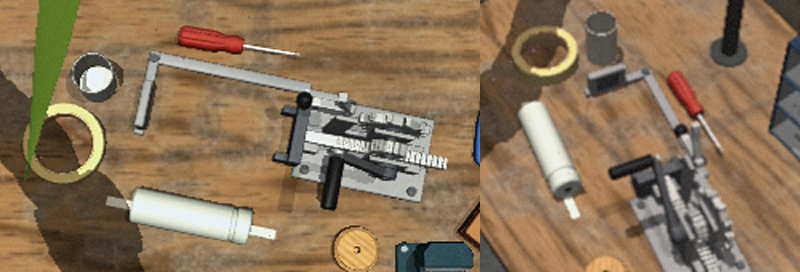

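The bar lies centred on the strip, within about 1 mm. The pawl is back at (303,100), the lever is over, and the bystanders haven't moved.

```bash
python3 -c "
from plant import r
print(r.finish_job())"
```

```text
the job is handed in; nothing more can be done
None
```

The job is handed in at about 19 s on the clock: the pawl is thrown back, the lever is hard over against its stop, and the bar lies at rest on the tape strip, within about 1 mm of centre and 1° of parallel by the last camera fit; I slid it about 5 mm along the strip in a light grip to centre it, without lifting it on purpose.

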